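# Take the drip can off the sprung hook of the glass-cutting lathe

### The arm

A 6-joint arm with a two-finger parallel gripper is mounted at the origin on the work surface. World frame = base frame: x ahead of the robot, y to its left, z up, the work surface at z = 0. Lengths are in m, angles in rad, forces in N, time in s.
With the tool pointing down it reaches from about 0.275 to 0.75 m from the base axis. Payload 10.2 kg.
Tool frame: the origin (TCP) lies midway between the tips of the shut fingers; the grasp point (between the pads) lies 19 mm behind it; z points along the fingers, y is the line along which they close (so a half turn about z gives the same grasp; the last joint's range is limited). The gripper opens to 85 mm and grips with 20 to 120 N. Pads are 22 mm wide; open, the fingers measure 114 mm over their backs; the gripper's body (76 mm by 85 mm) begins 54 mm behind the grasp point. The pads swing forward as they close: fully open they stand 13 mm farther back than shut.
Start: joints at [-1.333, 0.313, 1.498, -0, 1.331, -0.223], TCP at [0.233, -0.47, 0.231] pointing down, gripper open.
Joint ranges: [-2.94, 2.94], [-0.97, 2.17], [0.19, 2.56], [-1.23, 4.37], [0.02, 3.11], [-2.88, 2.88]. Speed limits (rad/s): [2.39, 2.39, 3.01, 3.14, 3.14, 3.14].

### API

Orientations are given as a rotation vector (axis times angle).
In Python, from plant import robot gives the robot as it stands.
- The arm moves only by the tool send_rows, never from a script. Its argument "motion" is a list of rows, each an object with "linear": the shift along the tool's x, y, z in cm, a list of three; "twist": the turn about the tool's z in degrees; "fingers": the closure, from 0 (fully open) to 1 (shut). In form: [{"linear": [tx, ty, tz], "twist": twist, "fingers": fingers}, ...]. A call has exactly 10 rows; each row is the pose to reach, as a shift and turn from the pose commanded when the call began, along the tool's axes at that moment; what a row does not reach only later rows make up. A row lasts 1/12 s, in which the tool goes at most 41.7 mm and 7.16 degrees, less where a joint would pass 70% of its speed; a pose out of reach is approached as far as the arm can. A call with a gripper value outside its range is refused whole. The fingers move at their own pace and stop on an object; "squeeze" is the grip in N (left out, the last holds). Time passes only in rows, so rows that repeat a pose let the fingers close, or fill a call up. It gives the time, the measured TCP pose, the force, the opening and the grip force at its end, in the units of the state.
- robot.state(): the state, without advancing time (a new reading comes with each control period).
- robot.capture(name): name is "side" or "top"; returns a dict with "image" (420x560x3 uint8, red, green, blue), "range_z" (420x560 float32, m along the optical axis (not along the pixel's ray), 0 where there is no reading), "intrinsics" (3x3 intrinsics, pixels), "distortion" ([k1, k2, p1, p2, k3] as OpenCV has them; the pictures are not rectified), "pose" (4x4, takes a point from camera to world coordinates). Camera axes: x right, y down, z forward; pixel columns grow to the right and rows downward; lengths in m; the calibration is good to about 2 mm. A picture is of the moment at which its call begins.
- robot.hand_in(): hands the job in; it is judged then, once.
The state is a dict: "clock": time; "joint_pos": joint angles; "joint_velocities": joint speeds; "joint_efforts": joint torques, N m; "ee_pos": TCP position; "ee_rot": TCP orientation; "wrist_force": force on the tool from outside, world axes, zero at the start; "wrist_torque": the same for the moment, N m; "gripper_width": finger opening in m; "gripper_force": force on a finger pad.
Only numpy, scipy, OpenCV 4.12 (cv2) and the standard library are available. Lean on these libraries where they do the work, as an engineer would, in place of code of your own. Each camera call takes 0.05 s, during which the arm holds its last target. There are 200 camera calls.

### The job

Take the brass water can down from its hook above the cutting wheel and stand it upright in the round catch tray. The hook's sprung keeper shuts over it: raise the can, following its arm up the post until the sliding collar comes against its stop ring, press the keeper up just far enough with the can's own hoop handle, not with the gripper, and draw the can forward off over the point of the hook so that the keeper closes, feeling your way without straining keeper or arm. Set the can down gently, let go, and leave the glass mugs and the jar where they stand.

Things in the scene. Friction and masses are not known exactly. Their poses are not given: they have to be found in the camera images.
- can: brass drip can, closed and round, 64 mm across, 60 mm high, 0.25 to 0.42 kg, hanging by its hoop handle in the hook. Origin at the centre of its underside, z up. A thin drip spout sticks out 23 mm from its side at its -x, 16 to 27 mm above the underside
- bar (a point): centre of the level bar of the can's rigid hoop handle (7 mm round bar), 122 mm above the can's underside, the bar along the can's y. It is level for 17 mm either side, then bevels down 8 mm to two upright legs, 50 mm apart between centres (57 mm outside), straight down to the can's top
- grip (a point): point midway between the hoop's legs, 20 mm below the bar: pinch the two legs from outside here, from above, fingers closing along the can's y. Hook and keeper then stay between the fingers, under the palm (they reach 25 mm above the bar)
- gallows_arm: thin arm with the hook, 190 mm level along its own -x from a collar (this origin, on the post's axis) to hook_seat. The collar grips the upright post by friction: pushed up at the hook with 7 to 8 N, less than the keeper needs, it slides up the post until it meets a stop ring, 3 to 33 mm higher (set differently each time). Over 20 N strains arm and keeper
- hook_seat (a point): on the hook: where the bar's centre lies when it rests in the bottom of the hook. Axes of the arm: -x is forward, the way out over the point, z up. The hook is flat-forged steel, 12 mm wide (y), open to the front (-x)
- hook_point (a point): on the hook: inner top edge of its upturned point, 14 mm in front of hook_seat (-x) and 9.5 mm above it; from there the point, 6 mm thick, falls away forward. The bar's centre must be at least 3.5 mm above this to pass over. Axes of the arm
- keeper (a joint): angle of the sprung keeper in rad: 0 shut, stop at 0.34 (not needed). Pressed up from below by the bar it opens upward; its spring gives 0.15 N m shut and 0.5 N m/rad more: at the hook's point 5 N to start, about 9 N as the bar passes over (0.22 to 0.28 rad); 7 and 11 N 23 mm in front of its hinge; 10 and 16 N over hook_seat. So it opens fully only once the collar is at its stop ring
- keeper_end (a point): front end of the keeper, 7 mm in front of the hook's point. The keeper is a flat steel tongue 37 mm long, 14 mm wide, 3 mm thick, hinged 15 mm behind and 20 mm above hook_seat; shut, it slopes 0.285 rad down to the front, its end just over the point, its underside 10 mm above the resting bar. It snaps shut when the bar has passed this end
- machine: cutting lathe, fixed. Origin on the table below the hook, z up, -x its front, +y along its spindle. The wheel under the can is 90 mm across, its top 130 mm over the table, about 20 mm below the can; bearings and motor, out to 190 mm on the +y side, are lower than that. The bed ends 50 mm in front (-x) and 60 mm to the -y side
- tray: round steel catch tray, fixed on the table, 114 mm over its rim, 13 mm high, wall 3 mm, floor about 102 mm across inside. Origin at the centre of its underside. It stands to the left or right, and a wooden block of upright spindles (110 mm square, 95 mm high) on the other side
- tray_floor (a point): centre of the tray's inner floor, 4 mm above the table, where the can is to stand
- mug1: clear glass mug, 72 mm across, 105 mm high, with a handle to its +y; origin at the centre of its underside; leave alone
- mug2: another such glass mug; leave alone
- mug3: another such glass mug; leave alone
- pumice_jar: white jar with a steel lid, 60 mm across, 85 mm high; origin at the centre of its underside; leave alone

How it is judged:
By the outcome, as a careful person would: the job done as asked, in the order asked, and still so for the second after the job is handed in, with the robot touching nothing.
It also fails if it takes over 51 s, if anything falls off the work surface, if the arm or the gripper's body presses on something with over 40 N, if the wrist force passes 120 N, or if a joint passes its speed limit or range.

## Working session

There is one attempt and no reset: what is moved stays moved. The work goes in short steps, Python scripts to look and compute and a tool call to move; the robot and the scene stay as the last step left them, time stands still between calls to the robot, and variables do not carry over. Pictures are saved under pics/ and viewed, at most 10 in all, crops included, and the job is handed in when it is done.

Besides the shell and the picture viewer there is one more tool, called after "Call:" as a command line: name --argument value ..., lists and objects as JSON in quotes. send_rows: Moves the arm, as the interface text tells. Its arguments: {"type":"object","properties":{"motion":{"type":"array","items":{"type":"object","properties":{"linear":{"type":"array","items":{"type":"number"}},"twist":{"type":"number"},"fingers":{"type":"number"}}}},"squeeze":{"type":"number"}},"required":["motion"]}

```bash
mkdir -p pics; cat > h.py <<'E'
import numpy as np, cv2, pickle
from plant import robot
def cap(name,tag):
    d=robot.capture(name); pickle.dump(d,open(f'{tag}.pkl','wb')); cv2.imwrite(f'pics/{tag}.png',cv2.cvtColor(d['image'],cv2.COLOR_RGB2BGR)); return d
def load(tag): return pickle.load(open(f'{tag}.pkl','rb'))
def cloud(d):
    z=d['range_z'];h,w=z.shape
    uv=np.stack(np.meshgrid(np.arange(w),np.arange(h)),-1).reshape(-1,1,2).astype(np.float64)
    n=cv2.undistortPoints(uv,d['intrinsics'],d['distortion']).reshape(h,w,2)
    P=np.concatenate([n*z[...,None],z[...,None]],-1)
    P=P@d['pose'][:3,:3].T+d['pose'][:3,3]; P[z==0]=np.nan
    return P
def ray(d,u,v):
    n=cv2.undistortPoints(np.array([[[u,v]]],float),d['intrinsics'],d['distortion']).ravel()
    r=d['pose'][:3,:3]@np.array([n[0],n[1],1.]); return d['pose'][:3,3],r/np.linalg.norm(r)
def tri(rs):
    A=np.zeros((3,3));b=np.zeros(3)
    for o,r in rs:
        M=np.eye(3)-np.outer(r,r);A+=M;b+=M@o
    p=np.linalg.solve(A,b); return p,[np.linalg.norm(np.cross(p-o,r)) for o,r in rs]
E
python3 - <<'E'
from h import *
a=cap('side','s0');b=cap('top','t0')
for d in(a,b): print(d['pose'].round(3),d['intrinsics'].round(1),d['distortion'])
cv2.imwrite('pics/both.png',cv2.resize(np.hstack([cv2.imread('pics/s0.png'),cv2.imread('pics/t0.png')]),(800,300)))
print(robot.state())
E
```

```text
[[-0.884 -0.342  0.319  0.259]
 [-0.468  0.651 -0.598  0.641]
 [-0.002 -0.678 -0.735  0.978]
 [ 0.     0.     0.     1.   ]] [[468.4   0.  275.8]
 [  0.  468.4 211.2]
 [  0.    0.    1. ]] [-0.04201366  0.          0.          0.          0.        ]
[[-0.026 -0.995  0.093  0.507]
 [-0.999  0.024 -0.027  0.006]
 [ 0.025 -0.093 -0.995  1.289]
 [ 0.     0.     0.     1.   ]] [[463.5   0.  281.4]
 [  0.  463.5 207.8]
 [  0.    0.    1. ]] [0.02796073 0.         0.         0.         0.        ]
{'clock': 0.1, 'joint_pos': array([-1.33339474e+00,  3.13383208e-01,  1.49836187e+00, -2.31712248e-05,
        1.33098222e+00, -2.23380973e-01]), 'joint_velocities': array([-0.00018671, -0.00070281, -0.00175106, -0.00064478,  0.00050986,
        0.00059193]), 'joint_efforts': array([ 1.66961105e-03, -4.12902761e+01, -2.60139906e+01, -1.95432940e-04,
        3.08103961e-03, -5.28352828e-06]), 'ee_pos': array([ 0.23337878, -0.47002208,  0.23079756]), 'ee_rot': array([-3.05747626e+00, -7.17158691e-01,  4.78269817e-05]), 'wrist_force': array([-0.39244924,  0.28662565,  0.00732296]), 'wrist_torque': array([ 0.02190075, -0.05284519,  0.03616296]), 'gripper_force': 0.0, 'gripper_width': 0.08554519728272342}
```

View pics/s0.png

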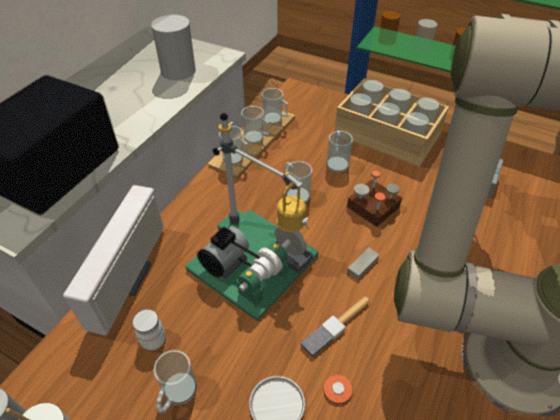

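View pics/t0.png

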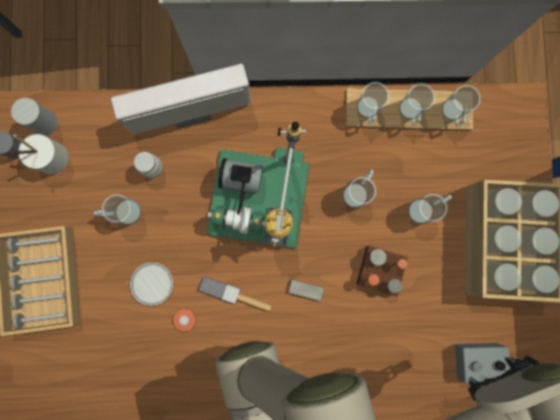

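The side view shows the can at about (292,212), the hook arm from the post at (228,148) to about (297,183), and the tray at (277,402). The top view shows the can at (278,222), the tray at (152,284), mugs at (120,211), (358,193) and (428,209), and the jar at (148,165).

```bash
python3 - <<'E'
from h import *
s=load('s0');t=load('t0')
a=cv2.resize(s['image'][135:245,210:330],(0,0),fx=5,fy=5,interpolation=cv2.INTER_CUBIC)
b=cv2.resize(t['image'][110:250,245:320],(0,0),fx=4,fy=4,interpolation=cv2.INTER_CUBIC)
cv2.imwrite('pics/sc.png',a[...,::-1]);cv2.imwrite('pics/tc.png',b[...,::-1])
for n,d in(('s',s),('t',t)):
    P=cloud(d)
    r=np.linalg.norm
    # tray
    img=d['image'].astype(int)
    m=(P[...,0]>.1)&(P[...,0]<.7)&(P[...,1]>-.2)&(P[...,1]<.2)&(P[...,2]>.13)&(P[...,2]<.4)
    brass=m&(img[...,0]-img[...,2]>60)
    q=P[brass]; print(n,'brass',len(q),q.min(0).round(3),q.max(0).round(3),np.median(q,0).round(3))
    h=m&(P[...,2]>.24); q=P[h]; print('high',len(q)); 
    vs,us=np.nonzero(h)
    o=np.argsort(q[:,0])
    for i in o[::max(1,len(o)//30)]: print(us[i],vs[i],q[i].round(3))
Pt=cloud(t)
for u,v in((152,284),(120,211),(358,193),(428,209),(148,165)): print(u,v,Pt[v,u].round(3))
E
```

```text
s brass 997 [ 0.109 -0.045  0.153] [0.697 0.123 0.399] [0.565 0.002 0.209]
high 7909
514 275 [ 0.1   -0.009  0.258]
507 283 [0.11  0.021 0.264]
498 293 [0.12  0.048 0.26 ]
493 290 [0.131 0.05  0.266]
487 288 [0.141 0.048 0.263]
481 287 [0.151 0.05  0.262]
469 304 [0.161 0.087 0.25 ]
467 293 [0.171 0.075 0.262]
468 271 [0.181 0.029 0.266]
454 296 [0.19  0.089 0.257]
449 296 [0.198 0.094 0.259]
459 263 [0.203 0.052 0.304]
454 268 [0.208 0.059 0.295]
447 278 [0.212 0.071 0.276]
448 269 [0.217 0.069 0.298]
445 269 [0.222 0.07  0.296]
432 294 [0.227 0.101 0.254]
439 269 [0.231 0.073 0.294]
438 264 [0.236 0.07  0.302]
451 224 [0.241 0.044 0.382]
432 264 [0.245 0.069 0.296]
444 226 [0.25  0.047 0.375]
437 236 [0.255 0.053 0.352]
434 236 [0.26  0.054 0.35 ]
418 270 [0.264 0.075 0.272]
428 236 [0.269 0.05  0.341]
436 206 [0.274 0.031 0.398]
432 208 [0.28  0.023 0.383]
428 208 [0.286 0.012 0.369]
285 200 [0.575 0.005 0.244]
250 158 [ 0.685 -0.036  0.288]
t brass 444 [ 0.521 -0.048  0.154] [0.605 0.013 0.303] [ 0.569 -0.011  0.211]
high 3037
236 419 [0.149 0.087 0.243]
264 417 [0.159 0.026 0.26
[... 272 characters left out ...]
107 0.253]
224 374 [0.246 0.111 0.252]
235 373 [0.251 0.086 0.269]
254 387 [0.257 0.041 0.395]
250 380 [0.261 0.05  0.365]
255 381 [0.266 0.039 0.389]
230 364 [0.27  0.096 0.267]
249 367 [0.273 0.054 0.313]
229 359 [0.276 0.1   0.25 ]
261 374 [0.279 0.028 0.394]
249 358 [0.282 0.056 0.271]
261 368 [0.284 0.028 0.367]
265 360 [0.285 0.021 0.31 ]
239 353 [0.288 0.078 0.246]
258 352 [0.29  0.037 0.254]
263 349 [0.293 0.026 0.241]
281 221 [ 0.571 -0.02   0.292]
283 213 [ 0.588 -0.024  0.3  ]
283 191 [ 0.636 -0.026  0.29 ]
290 164 [ 0.696 -0.043  0.287]
152 284 [0.427 0.327 0.006]
120 211 [0.628 0.414 0.007]
358 193 [ 0.663 -0.245  0.006]
428 209 [ 0.613 -0.439  0.006]
148 165 [0.739 0.317 0.086]
```

View pics/sc.png

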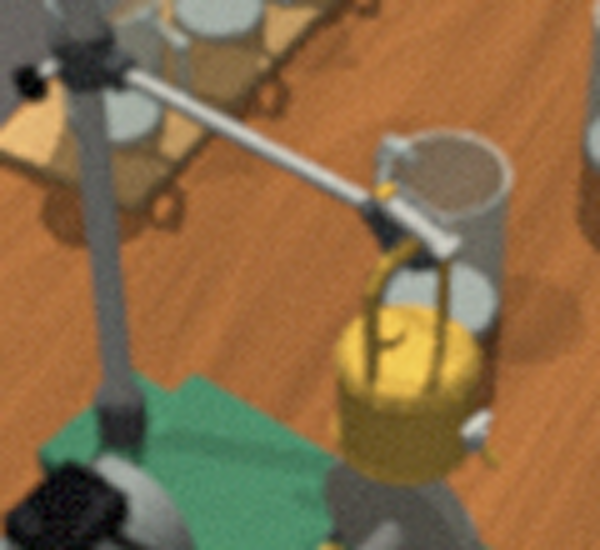

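View pics/tc.png

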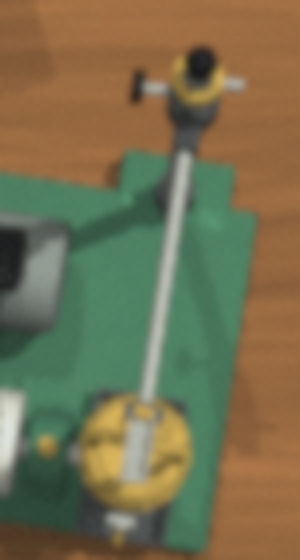

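The crops show the hoop's level bar passing beneath the grey keeper. In the side view the bar is at about (292,184) with its legs at (284,205) and (298,205). The spout points to the front, at (306,225). From the top view, the arm runs from (291,147) to the hook end at about (277,233).

```bash
python3 - <<'E'
from h import *
from scipy.optimize import least_squares
s=load('s0');t=load('t0')
def circ(q,R=None):
    f=lambda p:np.hypot(q[:,0]-p[0],q[:,1]-p[1])-(R or p[2])
    r=least_squares(f,[*q[:,:2].mean(0),R or .03],loss='soft_l1',f_scale=.001);return r.x.round(4),np.std(r.fun).round(4)
for n,d in(('s',s),('t',t)):
    P=cloud(d);img=d['image'].astype(int)
    br=(img[...,0]-img[...,2]>60)
    box=(abs(P[...,0]-.565)<.06)&(abs(P[...,1]+.005)<.07)
    top=box&br&(P[...,2]>.19)&(P[...,2]<.225)
    q=P[top];print(n,'top',len(q),np.percentile(q,[2,50,98],axis=0).round(4).tolist())
    side=box&br&(P[...,2]>.158)&(P[...,2]<.2);q=P[side];print('side',len(q)); 
    if len(q)>20: print(circ(q,.032))
    # hoop
    m=box&(P[...,2]>.23); q=P[m]; vs,us=np.nonzero(m)
    for a,b,c,i in sorted(zip(us,vs,q.round(4).tolist(),img[m].tolist())): print(a,b,c,i) if n=='s' else None
    # arm
    m=(P[...,0]>.60)&(P[...,0]<.74)&(abs(P[...,1]+.03)<.04)&(P[...,2]>.265)&(P[...,2]<.31);q=P[m]
    if len(q)>5:
        c=q.mean(0);print('arm',len(q),c.round(4),np.linalg.svd(q-c)[2][0].round(4))
    m=(P[...,0]>.70)&(P[...,0]<.80)&(abs(P[...,1]+.04)<.05)&(P[...,2]>.1)
    q=P[m];print('post',len(q),circ(q[(q[:,2]<.26)],.008) if (q[:,2]<.26).sum()>5 else '', q[:,2].max() if len(q) else '')
    # tray rim
    m=(np.hypot(P[...,0]-.427,P[...,1]-.327)<.075)&(P[...,2]>.009)&(P[...,2]<.02);q=P[m]
    print('tray',len(q),circ(q,.0555),np.median(q[:,2]))
    m=(np.hypot(P[...,0]-.427,P[...,1]-.327)<.04);print('floor',np.median(P[m][:,2]))
E
```

```text
s top 557 [[0.5407, -0.0406, 0.1914], [0.5656, -0.0066, 0.21], [0.5984, 0.0149, 0.2194]]
side 326
(array([ 0.5717, -0.0174,  0.032 ]), np.float64(0.004))
271 171 [0.625, -0.0234, 0.2849] [132, 99, 79]
272 169 [0.6245, -0.0272, 0.2881] [188, 192, 181]
272 170 [0.6242, -0.0266, 0.2857] [150, 151, 143]
272 171 [0.6233, -0.0249, 0.2845] [122, 109, 96]
272 172 [0.6224, -0.0232, 0.2833] [149, 101, 71]
273 169 [0.6215, -0.0263, 0.29] [196, 194, 183]
273 170 [0.6214, -0.0261, 0.2873] [172, 174, 167]
273 171 [0.6188, -0.0213, 0.2893] [128, 122, 117]
273 172 [0.6193, -0.0222, 0.2854] [125, 98, 78]
274 169 [0.621, -0.03, 0.2873] [197, 188, 171]
274 170 [0.6197, -0.0275, 0.2868] [194, 193, 182]
274 171 [0.6182, -0.0246, 0.2869] [148, 148, 143]
274 172 [0.6171, -0.0227, 0.2859] [118, 109, 99]
274 173 [0.6163, -0.0212, 0.2845] [139, 93, 65]
275 170 [0.6168, -0.0267, 0.2888] [206, 206, 193]
275 171 [0.6158, -0.0249, 0.2876] [176, 177, 170]
275 172 [0.6138, -0.0211, 0.2886] [131, 132, 127]
275 173 [0.6126, -0.0189, 0.288] [123, 98, 80]
276 171 [0.613, -0.0243, 0.2894] [189, 193, 180]
276 172 [0.6121
[... 16258 characters left out ...]
 [0.5504, -0.0198, 0.2851] [169, 165, 160]
301 184 [0.5483, -0.0153, 0.2869] [138, 141, 129]
arm 224 [ 0.6756 -0.0344  0.2878] [-0.9838  0.179  -0.007 ]
post 852 (array([ 0.7586, -0.0518,  0.008 ]), np.float64(0.0013)) 0.3757543299083944
tray 254 (array([0.4266, 0.3274, 0.0555]), np.float64(0.0059)) 0.012558757144112143
floor 0.004799729743153736
t top 358 [[0.544, -0.0451, 0.204], [0.5665, -0.0095, 0.2108], [0.6001, 0.013, 0.2157]]
side 8
arm 251 [ 0.6736 -0.0348  0.289 ] [-0.983   0.183  -0.0134]
post 413 (array([ 0.7609, -0.0509,  0.008 ]), np.float64(0.0003)) 0.37643406495857523
tray 268 (array([0.4289, 0.3275, 0.0555]), np.float64(0.0106)) 0.012255948631737956
floor 0.005132001121342822
```

Estimates:
- Hook seat and bar at about (0.572, -0.017, 0.273).
- Arm forward direction (-0.983, 0.18).
- Tray at (0.428, 0.327), floor 0.005.

These agree with the given heights. Next I rise and traverse.

Call:
send_rows --motion '[{"linear": [0,0,-4],"twist": 0,"fingers": 0},{"linear": [0,0,-8],"twist": 0,"fingers": 0},{"linear": [0,0,-12],"twist": 4,"fingers": 0},{"linear": [2,-1,-15],"twist": 8,"fingers": 0},{"linear": [5,-2.5,-17],"twist": 12,"fingers": 0},{"linear": [8.5,-4.3,-17],"twist": 16,"fingers": 0},{"linear": [12,-6.1,-17],"twist": 20,"fingers": 0},{"linear": [15.5,-7.9,-17],"twist": 24,"fingers": 0},{"linear": [19,-9.7,-17],"twist": 28,"fingers": 0},{"linear": [22.5,-11.5,-17],"twist": 32,"fingers": 0}]' --squeeze 50

```text
clock: 0.93
ee_pos: [0.3845, -0.2654, 0.4011]
ee_rot: [-3.137, 0.159, 0.0]
wrist_force: [0.0, -0.5, -0.3]
gripper_width: 0.0851
gripper_force: 0.0
```

```bash
cat >> h.py <<'E'
from scipy.spatial.transform import Rotation as Ro
def st(target=None,yaw=None):
    s=robot.state();R=Ro.from_rotvec(s['ee_rot']).as_matrix()
    print('t',round(s['clock'],2),'p',s['ee_pos'].round(4),'x',R[:,0].round(3),'z',R[:,2].round(3),'F',s['wrist_force'].round(2),'T',s['wrist_torque'].round(2),'w',round(s['gripper_width'],4),'g',round(s['gripper_force'],1),'j6',s['joint_pos'].round(2))
    if target is not None: print('lin cm',(R.T@(np.array(target)-s['ee_pos'])*100).round(2))
    if yaw is not None: print('twist',-np.degrees((yaw-np.arctan2(R[1,0],R[0,0])+np.pi/2)%np.pi-np.pi/2).round(1))
E
python3 -c "
from h import *
st([.5715,-.0165,.40],np.arctan2(-.181,.983))"
```

```text
t 0.93 p [ 0.3845 -0.2654  0.4011] x [ 0.995 -0.101 -0.   ] z [-0.  0. -1.] F [ 0.04 -0.51 -0.34] T [ 0.04 -0.04  0.01] w 0.0851 g 0.0 j6 [-0.86  0.12  1.3   0.    1.72  0.82]
lin cm [ 16.08 -26.66   0.12]
twist 4.6
```

Call:
send_rows --motion '[{"linear": [2,-3.3,0],"twist": 0.7,"fingers": 0},{"linear": [4,-6.7,0],"twist": 1.4,"fingers": 0},{"linear": [6,-10,0],"twist": 2.1,"fingers": 0},{"linear": [8,-13.3,0],"twist": 2.8,"fingers": 0},{"linear": [10,-16.6,0],"twist": 3.5,"fingers": 0},{"linear": [12,-20,0],"twist": 4.2,"fingers": 0},{"linear": [14,-23.2,0],"twist": 4.6,"fingers": 0},{"linear": [15.5,-25.6,0],"twist": 4.6,"fingers": 0},{"linear": [16.1,-26.7,0],"twist": 4.6,"fingers": 0},{"linear": [16.1,-26.7,0],"twist": 4.6,"fingers": 0}]'

```text
clock: 1.77
ee_pos: [0.5709, -0.0153, 0.4002]
ee_rot: [-3.129, 0.274, 0.003]
wrist_force: [-0.2, 0.0, -0.6]
gripper_width: 0.0854
gripper_force: 0.0
```

```bash
python3 -c "
from h import *
st([.5715,-.0165,.232],np.arctan2(-.181,.983))
d=cap('side','s1')
cv2.imwrite('pics/s1c.png',cv2.resize(d['image'][60:240,210:400],(0,0),fx=3.2,fy=3.2,interpolation=cv2.INTER_CUBIC)[...,::-1])
"
```

```text
t 1.77 p [ 0.5709 -0.0153  0.4002] x [ 0.985 -0.174 -0.002] z [-0.002  0.001 -1.   ] F [-0.23  0.   -0.62] T [-0.07 -0.01 -0.  ] w 0.0854 g 0.0 j6 [-0.23  0.38  0.98  0.    1.79  1.51]
lin cm [ 0.11  0.12 16.82]
twist 0.4
```

View pics/s1c.png

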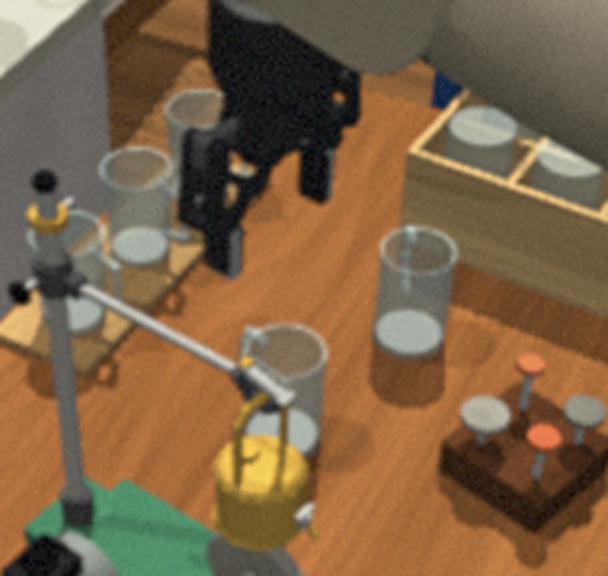

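The open gripper stands above the hook with its fingers at crop (190,200) and (310,180), straddling the arm's line. The brass stop ring is at (47,212), above the collar at (55,272). Descending.

Call:
send_rows --motion '[{"linear": [0.1,0.1,2],"twist": 0.4,"fingers": 0},{"linear": [0.1,0.1,4.5],"twist": 0.4,"fingers": 0},{"linear": [0.1,0.1,7],"twist": 0.4,"fingers": 0},{"linear": [0.1,0.1,9.5],"twist": 0.4,"fingers": 0},{"linear": [0.1,0.1,11.5],"twist": 0.4,"fingers": 0},{"linear": [0.1,0.1,13.2],"twist": 0.4,"fingers": 0},{"linear": [0.1,0.1,14.7],"twist": 0.4,"fingers": 0},{"linear": [0.1,0.1,15.8],"twist": 0.4,"fingers": 0},{"linear": [0.1,0.1,16.5],"twist": 0.4,"fingers": 0},{"linear": [0.1,0.1,16.8],"twist": 0.4,"fingers": 0}]'

```text
clock: 2.65
ee_pos: [0.5702, -0.0194, 0.2326]
ee_rot: [3.128, -0.292, -0.002]
wrist_force: [0.3, -1.0, -0.7]
gripper_width: 0.0853
gripper_force: 0.0
```

```bash
python3 -c "
from h import *
st([.5715,-.0165,.232],np.arctan2(-.181,.983))
d=cap('side','s2')
cv2.imwrite('pics/s2c.png',cv2.resize(d['image'][110:240,200:340],(0,0),fx=4.5,fy=4.5,interpolation=cv2.INTER_CUBIC)[...,::-1])
P=cloud(d);img=d['image'].astype(int)
m=(abs(P[...,0]-.76)<.03)&(abs(P[...,1]+.05)<.04)&(P[...,2]>.25)
br=m&(img[...,0]-img[...,2]>50);print('ring z',np.percentile(P[br][:,2],[5,50,95]).round(4) if br.any() else 0)
q=P[m];
for z in np.arange(.26,.38,.004):
  k=(abs(P[...,2]-z)<.002)&m
  if k.any(): print(round(z,3),k.sum(),np.ptp(np.nonzero(k)[1])+1,img[k].mean(0).astype(int))
"
```

```text
t 2.65 p [ 0.5702 -0.0194  0.2326] x [ 0.983 -0.185 -0.001] z [-0.001  0.    -1.   ] F [ 0.27 -0.96 -0.7 ] T [-0.05 -0.01 -0.  ] w 0.0853 g 0.0 j6 [-0.24  0.41  1.35 -0.    1.38  1.52]
lin cm [ 0.07 -0.31  0.06]
twist -0.2
ring z [0.2805 0.3392 0.3422]
0.26 10 7 [98 98 92]
0.264 6 7 [94 95 89]
0.268 2 2 [93 92 87]
0.272 3 3 [72 72 68]
0.276 11 14 [83 74 61]
0.28 27 23 [79 72 62]
0.284 24 23 [59 56 52]
0.288 44 25 [63 62 60]
0.292 53 25 [53 54 53]
0.296 50 22 [58 60 59]
0.3 29 12 [75 74 71]
0.304 9 7 [93 93 89]
0.308 9 7 [96 96 92]
0.312 11 7 [95 96 91]
0.316 10 7 [93 94 89]
0.32 8 6 [93 93 89]
0.324 6 7 [93 91 84]
0.328 2 3 [100  92  81]
0.332 16 14 [108  94  67]
0.336 25 15 [135 115  71]
0.34 48 14 [162 131  67]
0.344 12 9 [127 111  80]
0.348 10 7 [107 101  89]
0.352 12 8 [103  99  91]
0.356 11 8 [94 94 89]
0.36 12 7 [86 85 81]
0.364 10 8 [48 48 46]
0.368 14 8 [29 28 29]
0.372 18 7 [32 31 31]
0.376 7 4 [44 43 43]
```

View pics/s2c.png

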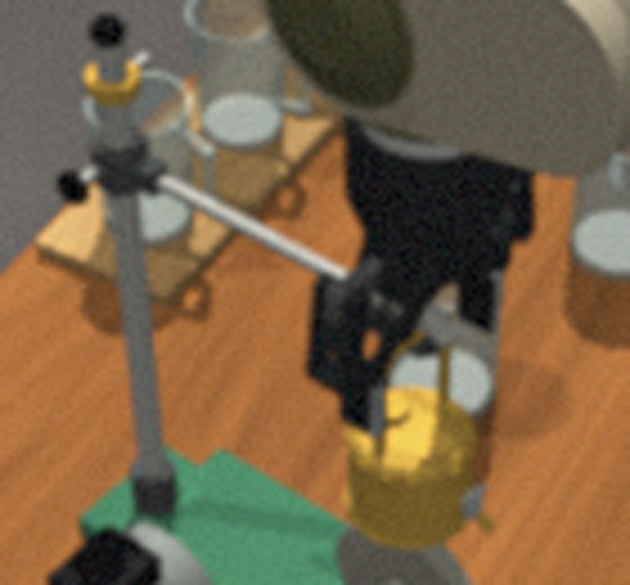

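The fingers straddle the hoop's two legs, tips at crop (365,410) and (490,340), with palm clear of the keeper. The collar top is at about 0.300 m and the ring's underside at about 0.331 m, so expect about 30 mm of slide. Closing now.

Call:
send_rows --motion '[{"linear": [0,-0.2,0],"twist": 0,"fingers": 0},{"linear": [0,-0.2,0],"twist": 0,"fingers": 0.1},{"linear": [0,-0.2,0],"twist": 0,"fingers": 0.2},{"linear": [0,-0.2,0],"twist": 0,"fingers": 0.25},{"linear": [0,-0.2,0],"twist": 0,"fingers": 0.3},{"linear": [0,-0.2,0],"twist": 0,"fingers": 0.35},{"linear": [0,-0.2,0],"twist": 0,"fingers": 0.4},{"linear": [0,-0.2,0],"twist": 0,"fingers": 0.5},{"linear": [0,-0.2,0],"twist": 0,"fingers": 0.6},{"linear": [0,-0.2,0],"twist": 0,"fingers": 0.6}]' --squeeze 80

```text
clock: 3.53
ee_pos: [0.5713, -0.0165, 0.2334]
ee_rot: [3.128, -0.29, 0.0]
wrist_force: [-0.2, -1.6, 1.0]
gripper_width: 0.0547
gripper_force: 83.7
```

```bash
python3 -c "
from h import *
st()"
```

```text
t 3.53 p [ 0.5713 -0.0165  0.2334] x [ 0.983 -0.184  0.   ] z [ 0. -0. -1.] F [-0.16 -1.57  1.04] T [-0.24  0.07  0.02] w 0.0547 g 83.7 j6 [-0.23  0.41  1.35 -0.    1.38  1.52]
```

The grip holds. Next I lift slowly within the free play to read the can's weight.

Call:
send_rows --motion '[{"linear": [0,0,-0.1],"twist": 0,"fingers": 0.6},{"linear": [0,0,-0.2],"twist": 0,"fingers": 0.6},{"linear": [0,0,-0.3],"twist": 0,"fingers": 0.6},{"linear": [0,0,-0.4],"twist": 0,"fingers": 0.6},{"linear": [0,0,-0.5],"twist": 0,"fingers": 0.6},{"linear": [0,0,-0.6],"twist": 0,"fingers": 0.6},{"linear": [0,0,-0.6],"twist": 0,"fingers": 0.6},{"linear": [0,0,-0.6],"twist": 0,"fingers": 0.6},{"linear": [0,0,-0.6],"twist": 0,"fingers": 0.6},{"linear": [0,0,-0.6],"twist": 0,"fingers": 0.6}]'

```text
clock: 4.37
ee_pos: [0.5713, -0.0164, 0.2392]
ee_rot: [3.128, -0.29, -0.0]
wrist_force: [-1.1, 0.1, -4.2]
gripper_width: 0.0545
gripper_force: 84.7
```

```bash
python3 -c "
from h import *
st()"
```

```text
t 4.37 p [ 0.5713 -0.0164  0.2392] x [ 0.983 -0.184 -0.   ] z [-0. -0. -1.] F [-1.06  0.11 -4.2 ] T [ 0.02 -0.03  0.03] w 0.0545 g 84.7 j6 [-0.23  0.41  1.34 -0.    1.39  1.52]
```

Call:
send_rows --motion '[{"linear": [0,0,-0.1],"twist": 0,"fingers": 0.6},{"linear": [0,0,-0.2],"twist": 0,"fingers": 0.6},{"linear": [0,0,-0.3],"twist": 0,"fingers": 0.6},{"linear": [0,0,-0.4],"twist": 0,"fingers": 0.6},{"linear": [0,0,-0.5],"twist": 0,"fingers": 0.6},{"linear": [0,0,-0.6],"twist": 0,"fingers": 0.6},{"linear": [0,0,-0.7],"twist": 0,"fingers": 0.6},{"linear": [0,0,-0.8],"twist": 0,"fingers": 0.6},{"linear": [0,0,-0.9],"twist": 0,"fingers": 0.6},{"linear": [0,0,-1.0],"twist": 0,"fingers": 0.6}]'

```text
clock: 5.2
ee_pos: [0.5711, -0.0164, 0.2489]
ee_rot: [-3.128, 0.29, 0.002]
wrist_force: [1.8, -0.8, -12.2]
gripper_width: 0.0545
gripper_force: 86.2
```

```bash
python3 -c "
from h import *
st()"
```

```text
t 5.2 p [ 0.5711 -0.0164  0.2489] x [ 0.983 -0.184 -0.001] z [-0.001  0.    -1.   ] F [  1.79  -0.8  -12.21] T [ 0.03 -0.17  0.04] w 0.0545 g 86.2 j6 [-0.23  0.41  1.32 -0.    1.42  1.52]
```

Contact adds about 8 N beyond the can's weight, so the collar is sliding. I continue up.

Call:
send_rows --motion '[{"linear": [0,0,-0.15],"twist": 0,"fingers": 0.6},{"linear": [0,0,-0.3],"twist": 0,"fingers": 0.6},{"linear": [0,0,-0.45],"twist": 0,"fingers": 0.6},{"linear": [0,0,-0.6],"twist": 0,"fingers": 0.6},{"linear": [0,0,-0.75],"twist": 0,"fingers": 0.6},{"linear": [0,0,-0.9],"twist": 0,"fingers": 0.6},{"linear": [0,0,-1.05],"twist": 0,"fingers": 0.6},{"linear": [0,0,-1.2],"twist": 0,"fingers": 0.6},{"linear": [0,0,-1.35],"twist": 0,"fingers": 0.6},{"linear": [0,0,-1.5],"twist": 0,"fingers": 0.6}]'

```text
clock: 6.03
ee_pos: [0.5712, -0.0164, 0.2644]
ee_rot: [-3.128, 0.29, 0.0]
wrist_force: [0.9, 0.1, -11.2]
gripper_width: 0.0542
gripper_force: 86.2
```

```bash
python3 -c "
from h import *
st()"
```

```text
t 6.03 p [ 0.5712 -0.0164  0.2644] x [ 0.983 -0.184 -0.   ] z [-0.  0. -1.] F [  0.93   0.09 -11.23] T [ 0.04 -0.07  0.02] w 0.0542 g 86.2 j6 [-0.23  0.4   1.29 -0.    1.45  1.52]
```

Call:
send_rows --motion '[{"linear": [0,0,-0.06],"twist": 0,"fingers": 0.6},{"linear": [0,0,-0.12],"twist": 0,"fingers": 0.6},{"linear": [0,0,-0.18],"twist": 0,"fingers": 0.6},{"linear": [0,0,-0.24],"twist": 0,"fingers": 0.6},{"linear": [0,0,-0.3],"twist": 0,"fingers": 0.6},{"linear": [0,0,-0.36],"twist": 0,"fingers": 0.6},{"linear": [0,0,-0.42],"twist": 0,"fingers": 0.6},{"linear": [0,0,-0.48],"twist": 0,"fingers": 0.6},{"linear": [0,0,-0.54],"twist": 0,"fingers": 0.6},{"linear": [0,0,-0.6],"twist": 0,"fingers": 0.6}]'

```text
clock: 6.87
ee_pos: [0.5713, -0.0164, 0.2703]
ee_rot: [-3.128, 0.29, 0.0]
wrist_force: [-0.1, -0.3, -11.9]
gripper_width: 0.0548
gripper_force: 86.2
```

```bash
python3 -c "
from h import *
st()
d=cap('side','s3')
P=cloud(d);img=d['image'].astype(int)
m=(abs(P[...,0]-.76)<.03)&(abs(P[...,1]+.05)<.04)&(P[...,2]>.28)
for z in np.arange(.30,.348,.003):
  k=(abs(P[...,2]-z)<.0015)&m
  if k.any(): print(round(z,3),k.sum(),img[k].mean(0).astype(int))
"
```

```text
t 6.87 p [ 0.5713 -0.0164  0.2703] x [ 0.983 -0.184 -0.   ] z [-0.  0. -1.] F [ -0.11  -0.26 -11.86] T [-0.02 -0.05  0.02] w 0.0548 g 86.2 j6 [-0.23  0.39  1.28  0.    1.46  1.52]
0.3 6 [54 54 52]
0.303 17 [54 54 53]
0.306 24 [56 56 53]
0.309 21 [51 51 49]
0.312 33 [62 62 61]
0.315 32 [50 51 50]
0.318 45 [57 57 57]
0.321 36 [48 48 46]
0.324 20 [57 55 50]
0.327 1 [94 84 64]
0.33 4 [97 84 60]
0.333 16 [107  90  53]
0.336 16 [122 101  57]
0.339 36 [167 137  73]
0.342 23 [151 125  70]
0.345 9 [117 106  86]
```

Call:
send_rows --motion '[{"linear": [0,0,-0.03],"twist": 0,"fingers": 0.6},{"linear": [0,0,-0.06],"twist": 0,"fingers": 0.6},{"linear": [0,0,-0.09],"twist": 0,"fingers": 0.6},{"linear": [0,0,-0.12],"twist": 0,"fingers": 0.6},{"linear": [0,0,-0.15],"twist": 0,"fingers": 0.6},{"linear": [0,0,-0.18],"twist": 0,"fingers": 0.6},{"linear": [0,0,-0.21],"twist": 0,"fingers": 0.6},{"linear": [0,0,-0.24],"twist": 0,"fingers": 0.6},{"linear": [0,0,-0.27],"twist": 0,"fingers": 0.6},{"linear": [0,0,-0.3],"twist": 0,"fingers": 0.6}]'

```text
clock: 7.75
ee_pos: [0.5713, -0.0164, 0.2733]
ee_rot: [3.128, -0.29, 0.0]
wrist_force: [0.0, -0.1, -12.5]
gripper_width: 0.0544
gripper_force: 86.2
```

```bash
python3 -c "
from h import *
st()"
```

```text
t 7.75 p [ 0.5713 -0.0164  0.2733] x [ 0.983 -0.184  0.   ] z [ 0. -0. -1.] F [ 1.000e-02 -1.000e-01 -1.248e+01] T [ 0.04  0.   -0.05] w 0.0544 g 86.2 j6 [-0.23  0.39  1.28 -0.    1.47  1.52]
```

Call:
send_rows --motion '[{"linear": [0,0,-0.02],"twist": 0,"fingers": 0.6},{"linear": [0,0,-0.04],"twist": 0,"fingers": 0.6},{"linear": [0,0,-0.06],"twist": 0,"fingers": 0.6},{"linear": [0,0,-0.08],"twist": 0,"fingers": 0.6},{"linear": [0,0,-0.1],"twist": 0,"fingers": 0.6},{"linear": [0,0,-0.12],"twist": 0,"fingers": 0.6},{"linear": [0,0,-0.14],"twist": 0,"fingers": 0.6},{"linear": [0,0,-0.15],"twist": 0,"fingers": 0.6},{"linear": [0,0,-0.15],"twist": 0,"fingers": 0.6},{"linear": [0,0,-0.15],"twist": 0,"fingers": 0.6}]'

```text
clock: 8.58
ee_pos: [0.5713, -0.0164, 0.2748]
ee_rot: [-3.128, 0.29, -0.0]
wrist_force: [-0.3, -0.4, -11.6]
gripper_width: 0.0546
gripper_force: 86.2
```

```bash
python3 -c "
from h import *
st()"
```

```text
t 8.58 p [ 0.5713 -0.0164  0.2748] x [ 0.983 -0.184  0.   ] z [ 0.  0. -1.] F [ -0.27  -0.44 -11.64] T [-0.01  0.07  0.01] w 0.0546 g 86.2 j6 [-0.23  0.39  1.27  0.    1.48  1.52]
```

Call:
send_rows --motion '[{"linear": [0,0,-0.02],"twist": 0,"fingers": 0.6},{"linear": [0,0,-0.04],"twist": 0,"fingers": 0.6},{"linear": [0,0,-0.06],"twist": 0,"fingers": 0.6},{"linear": [0,0,-0.08],"twist": 0,"fingers": 0.6},{"linear": [0,0,-0.1],"twist": 0,"fingers": 0.6},{"linear": [0,0,-0.12],"twist": 0,"fingers": 0.6},{"linear": [0,0,-0.14],"twist": 0,"fingers": 0.6},{"linear": [0,0,-0.15],"twist": 0,"fingers": 0.6},{"linear": [0,0,-0.15],"twist": 0,"fingers": 0.6},{"linear": [0,0,-0.15],"twist": 0,"fingers": 0.6}]'

```text
clock: 9.42
ee_pos: [0.5713, -0.0164, 0.2763]
ee_rot: [-3.128, 0.29, -0.0]
wrist_force: [-0.7, -0.7, -11.3]
gripper_width: 0.0547
gripper_force: 86.2
```

```bash
python3 -c "
from h import *
st()"
```

```text
t 9.42 p [ 0.5713 -0.0164  0.2763] x [ 0.983 -0.184  0.   ] z [ 0.  0. -1.] F [ -0.72  -0.69 -11.26] T [0.03 0.07 0.02] w 0.0547 g 86.2 j6 [-0.23  0.39  1.27  0.    1.48  1.52]
```

```bash
python3 -c "
from h import *
st()
d=cap('side','s4')
P=cloud(d);img=d['image'].astype(int)
m=(abs(P[...,0]-.76)<.03)&(abs(P[...,1]+.05)<.04)&(P[...,2]>.28)
for z in np.arange(.309,.348,.003):
  k=(abs(P[...,2]-z)<.0015)&m
  if k.any(): print(round(z,3),k.sum(),img[k].mean(0).astype(int))
box=(abs(P[...,0]-.57)<.05)&(abs(P[...,1]+.016)<.035)&(img[...,0]-img[...,2]>60)&(P[...,2]>.2)&(P[...,2]<.29)
h,e=np.histogram(P[box][:,2],np.arange(.2,.292,.004));print(list(zip(e.round(3),h)))
cv2.imwrite('pics/s4c.png',cv2.resize(d['image'][100:240,205:345],(0,0),fx=4.2,fy=4.2,interpolation=cv2.INTER_CUBIC)[...,::-1])
"
```

```text
t 9.42 p [ 0.5713 -0.0164  0.2763] x [ 0.983 -0.184  0.   ] z [ 0.  0. -1.] F [ -0.72  -0.69 -11.26] T [0.03 0.07 0.02] w 0.0547 g 86.2 j6 [-0.23  0.39  1.27  0.    1.48  1.52]
0.309 20 [61 62 59]
0.312 19 [51 50 49]
0.315 26 [49 50 48]
0.318 31 [59 59 57]
0.321 34 [53 53 52]
0.324 44 [54 55 55]
0.327 22 [55 54 51]
0.33 7 [63 57 47]
0.333 18 [92 76 42]
0.336 13 [122 100  55]
0.339 45 [158 130  70]
0.342 20 [160 132  73]
0.345 7 [109 101  87]
[(np.float64(0.2), np.int64(41)), (np.float64(0.204), np.int64(33)), (np.float64(0.208), np.int64(28)), (np.float64(0.212), np.int64(34)), (np.float64(0.216), np.int64(36)), (np.float64(0.22), np.int64(32)), (np.float64(0.224), np.int64(30)), (np.float64(0.228), np.int64(39)), (np.float64(0.232), np.int64(36)), (np.float64(0.236), np.int64(26)), (np.float64(0.24), np.int64(33)), (np.float64(0.244), np.int64(51)), (np.float64(0.248), np.int64(137)), (np.float64(0.252), np.int64(223)), (np.float64(0.256), np.int64(19)), (np.float64(0.26), np.int64(8)), (np.float64(0.264), np.int64(7)), (np.float64(0.268), np.int64(5)), (np.float64(0.272), np.int64(2)), (np.float64(0.276), np.int64(0)), (np.float64(0.28), np.int64(1)), (np.float64(0.284), np.int64(1))]
```

View pics/s4c.png

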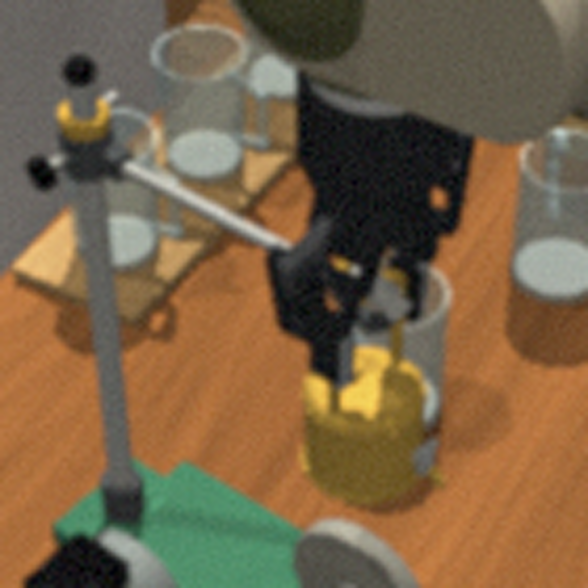

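The collar (85,150) stands at or almost at the brass ring (82,120), and the can has not slipped in the grip. Another small rise.

Call:
send_rows --motion '[{"linear": [0,0,-0.02],"twist": 0,"fingers": 0.6},{"linear": [0,0,-0.04],"twist": 0,"fingers": 0.6},{"linear": [0,0,-0.06],"twist": 0,"fingers": 0.6},{"linear": [0,0,-0.08],"twist": 0,"fingers": 0.6},{"linear": [0,0,-0.1],"twist": 0,"fingers": 0.6},{"linear": [0,0,-0.1],"twist": 0,"fingers": 0.6},{"linear": [0,0,-0.1],"twist": 0,"fingers": 0.6},{"linear": [0,0,-0.1],"twist": 0,"fingers": 0.6},{"linear": [0,0,-0.1],"twist": 0,"fingers": 0.6},{"linear": [0,0,-0.1],"twist": 0,"fingers": 0.6}]'

```text
clock: 10.3
ee_pos: [0.5713, -0.0164, 0.2773]
ee_rot: [3.128, -0.29, 0.0]
wrist_force: [-0.6, -0.8, -11.4]
gripper_width: 0.0547
gripper_force: 86.2
```

```bash
python3 -c "
from h import *
st()"
```

```text
t 10.3 p [ 0.5713 -0.0164  0.2773] x [ 0.983 -0.184  0.   ] z [ 0. -0. -1.] F [ -0.58  -0.84 -11.39] T [-0.04  0.06  0.02] w 0.0547 g 86.2 j6 [-0.23  0.39  1.27 -0.    1.48  1.52]
```

Call:
send_rows --motion '[{"linear": [0,0,-0.02],"twist": 0,"fingers": 0.6},{"linear": [0,0,-0.04],"twist": 0,"fingers": 0.6},{"linear": [0,0,-0.06],"twist": 0,"fingers": 0.6},{"linear": [0,0,-0.08],"twist": 0,"fingers": 0.6},{"linear": [0,0,-0.1],"twist": 0,"fingers": 0.6},{"linear": [0,0,-0.12],"twist": 0,"fingers": 0.6},{"linear": [0,0,-0.14],"twist": 0,"fingers": 0.6},{"linear": [0,0,-0.15],"twist": 0,"fingers": 0.6},{"linear": [0,0,-0.15],"twist": 0,"fingers": 0.6},{"linear": [0,0,-0.15],"twist": 0,"fingers": 0.6}]'

```text
clock: 11.13
ee_pos: [0.5712, -0.0164, 0.2786]
ee_rot: [-3.128, 0.29, 0.001]
wrist_force: [-0.9, 0.1, -14.6]
gripper_width: 0.0547
gripper_force: 86.8
```

```bash
python3 -c "
from h import *
st()"
```

```text
t 11.13 p [ 0.5712 -0.0164  0.2786] x [ 0.983 -0.184 -0.001] z [-0.001  0.    -1.   ] F [ -0.94   0.06 -14.63] T [0.06 0.16 0.03] w 0.0547 g 86.8 j6 [-0.23  0.39  1.27 -0.    1.48  1.52]
```

The extra force has risen to about 10.5 N, so the collar is at its stop and the keeper is just starting to open. I ease down 3 mm, then move 6 mm forward (tool -x), where the keeper is softer.

Call:
send_rows --motion '[{"linear": [0,0,0.1],"twist": 0,"fingers": 0.6},{"linear": [0,0,0.2],"twist": 0,"fingers": 0.6},{"linear": [0,0,0.3],"twist": 0,"fingers": 0.6},{"linear": [-0.1,0,0.3],"twist": 0,"fingers": 0.6},{"linear": [-0.2,0,0.3],"twist": 0,"fingers": 0.6},{"linear": [-0.3,0,0.3],"twist": 0,"fingers": 0.6},{"linear": [-0.4,0,0.3],"twist": 0,"fingers": 0.6},{"linear": [-0.5,0,0.3],"twist": 0,"fingers": 0.6},{"linear": [-0.6,0,0.3],"twist": 0,"fingers": 0.6},{"linear": [-0.6,0,0.3],"twist": 0,"fingers": 0.6}]'

```text
clock: 11.97
ee_pos: [0.5652, -0.0152, 0.2757]
ee_rot: [3.128, -0.29, -0.0]
wrist_force: [-0.1, 0.3, -6.4]
gripper_width: 0.0544
gripper_force: 86.8
```

```bash
python3 -c "
from h import *
st()"
```

```text
t 11.97 p [ 0.5652 -0.0152  0.2757] x [ 0.983 -0.184 -0.   ] z [-0. -0. -1.] F [-0.15  0.26 -6.4 ] T [-0.07 -0.13 -0.04] w 0.0544 g 86.8 j6 [-0.23  0.38  1.29 -0.    1.47  1.52]
```

Call:
send_rows --motion '[{"linear": [0,0,-0.05],"twist": 0,"fingers": 0.6},{"linear": [0,0,-0.1],"twist": 0,"fingers": 0.6},{"linear": [0,0,-0.15],"twist": 0,"fingers": 0.6},{"linear": [0,0,-0.2],"twist": 0,"fingers": 0.6},{"linear": [0,0,-0.25],"twist": 0,"fingers": 0.6},{"linear": [0,0,-0.3],"twist": 0,"fingers": 0.6},{"linear": [0,0,-0.35],"twist": 0,"fingers": 0.6},{"linear": [0,0,-0.4],"twist": 0,"fingers": 0.6},{"linear": [0,0,-0.4],"twist": 0,"fingers": 0.6},{"linear": [0,0,-0.4],"twist": 0,"fingers": 0.6}]'

```text
clock: 12.8
ee_pos: [0.5651, -0.0152, 0.2795]
ee_rot: [-3.128, 0.29, 0.002]
wrist_force: [-2.7, -0.1, -15.6]
gripper_width: 0.0547
gripper_force: 86.8
```

```bash
python3 -c "
from h import *
st()"
```

```text
t 12.8 p [ 0.5651 -0.0152  0.2795] x [ 0.983 -0.184 -0.001] z [-0.001  0.    -1.   ] F [ -2.75  -0.1  -15.58] T [ 0.07  0.46 -0.02] w 0.0547 g 86.8 j6 [-0.23  0.38  1.29 -0.    1.48  1.52]
```

Call:
send_rows --motion '[{"linear": [-0.1,0,0],"twist": 0,"fingers": 0.6},{"linear": [-0.2,0,0],"twist": 0,"fingers": 0.6},{"linear": [-0.3,0,0],"twist": 0,"fingers": 0.6},{"linear": [-0.3,0,-0.05],"twist": 0,"fingers": 0.6},{"linear": [-0.3,0,-0.1],"twist": 0,"fingers": 0.6},{"linear": [-0.3,0,-0.15],"twist": 0,"fingers": 0.6},{"linear": [-0.3,0,-0.2],"twist": 0,"fingers": 0.6},{"linear": [-0.3,0,-0.25],"twist": 0,"fingers": 0.6},{"linear": [-0.3,0,-0.25],"twist": 0,"fingers": 0.6},{"linear": [-0.3,0,-0.25],"twist": 0,"fingers": 0.6}]'

```text
clock: 13.63
ee_pos: [0.563, -0.0149, 0.2823]
ee_rot: [3.128, -0.29, 0.002]
wrist_force: [5.1, -1.4, -14.0]
gripper_width: 0.0547
gripper_force: 87.0
```

```bash
python3 -c "
from h import *
st()"
```

```text
t 13.63 p [ 0.563  -0.0149  0.2823] x [ 0.983 -0.184  0.002] z [ 0.002 -0.    -1.   ] F [  5.14  -1.44 -13.98] T [-0.09 -0.67  0.05] w 0.0547 g 87.0 j6 [-0.23  0.37  1.29  0.    1.48  1.52]
```

There is a backward push of about 5 N, so the bar is touching the point's inner edge. I back off 1 mm, rise 1.5 mm and feel again.

Call:
send_rows --motion '[{"linear": [0.1,0,0],"twist": 0,"fingers": 0.6},{"linear": [0.15,0,0],"twist": 0,"fingers": 0.6},{"linear": [0.15,0,-0.03],"twist": 0,"fingers": 0.6},{"linear": [0.15,0,-0.06],"twist": 0,"fingers": 0.6},{"linear": [0.15,0,-0.09],"twist": 0,"fingers": 0.6},{"linear": [0.15,0,-0.12],"twist": 0,"fingers": 0.6},{"linear": [0.15,0,-0.15],"twist": 0,"fingers": 0.6},{"linear": [0.15,0,-0.15],"twist": 0,"fingers": 0.6},{"linear": [0.15,0,-0.15],"twist": 0,"fingers": 0.6},{"linear": [0.15,0,-0.15],"twist": 0,"fingers": 0.6}]'

```text
clock: 14.47
ee_pos: [0.5633, -0.0149, 0.2834]
ee_rot: [-3.128, 0.29, 0.003]
wrist_force: [-5.9, 1.1, -17.0]
gripper_width: 0.0546
gripper_force: 87.3
```

```bash
python3 -c "
from h import *
st()"
```

```text
t 14.47 p [ 0.5633 -0.0149  0.2834] x [ 0.983 -0.184 -0.002] z [-0.002  0.    -1.   ] F [ -5.88   1.1  -17.02] T [0.03 0.73 0.05] w 0.0546 g 87.3 j6 [-0.23  0.37  1.28 -0.    1.49  1.52]
```

The sideways force follows the direction of motion, so it is friction against the keeper and not a hard catch. The bar is at about +15 mm, clear of the point. I draw it forward slowly.

Call:
send_rows --motion '[{"linear": [-0.1,0,0],"twist": 0,"fingers": 0.6},{"linear": [-0.2,0,0],"twist": 0,"fingers": 0.6},{"linear": [-0.3,0,0],"twist": 0,"fingers": 0.6},{"linear": [-0.35,0,0],"twist": 0,"fingers": 0.6},{"linear": [-0.4,0,0],"twist": 0,"fingers": 0.6},{"linear": [-0.45,0,0],"twist": 0,"fingers": 0.6},{"linear": [-0.5,0,0],"twist": 0,"fingers": 0.6},{"linear": [-0.5,0,0],"twist": 0,"fingers": 0.6},{"linear": [-0.5,0,0],"twist": 0,"fingers": 0.6},{"linear": [-0.5,0,0],"twist": 0,"fingers": 0.6}]'

```text
clock: 15.3
ee_pos: [0.5598, -0.0143, 0.2842]
ee_rot: [3.128, -0.29, 0.004]
wrist_force: [5.4, -1.4, -15.5]
gripper_width: 0.0544
gripper_force: 87.3
```

```bash
python3 -c "
from h import *
st()"
```

```text
t 15.3 p [ 0.5598 -0.0143  0.2842] x [ 0.983 -0.184  0.003] z [ 0.003 -0.    -1.   ] F [  5.41  -1.37 -15.53] T [-0.22 -0.69  0.02] w 0.0544 g 87.3 j6 [-0.23  0.36  1.3   0.    1.48  1.52]
```

Call:
send_rows --motion '[{"linear": [0,0,0.05],"twist": 0,"fingers": 0.6},{"linear": [0,0,0.1],"twist": 0,"fingers": 0.6},{"linear": [-0.05,0,0.1],"twist": 0,"fingers": 0.6},{"linear": [-0.1,0,0.1],"twist": 0,"fingers": 0.6},{"linear": [-0.15,0,0.1],"twist": 0,"fingers": 0.6},{"linear": [-0.2,0,0.1],"twist": 0,"fingers": 0.6},{"linear": [-0.25,0,0.1],"twist": 0,"fingers": 0.6},{"linear": [-0.3,0,0.1],"twist": 0,"fingers": 0.6},{"linear": [-0.3,0,0.1],"twist": 0,"fingers": 0.6},{"linear": [-0.3,0,0.1],"twist": 0,"fingers": 0.6}]'

```text
clock: 16.13
ee_pos: [0.5566, -0.0137, 0.2834]
ee_rot: [3.128, -0.29, 0.004]
wrist_force: [3.8, -0.6, -13.9]
gripper_width: 0.0545
gripper_force: 87.3
```

```bash
python3 -c "
from h import *
st()"
```

```text
t 16.13 p [ 0.5566 -0.0137  0.2834] x [ 0.983 -0.184  0.002] z [ 0.002 -0.    -1.   ] F [  3.78  -0.64 -13.92] T [-0.08 -0.51  0.  ] w 0.0545 g 87.3 j6 [-0.24  0.35  1.31  0.    1.48  1.52]
```

The force is falling as expected (9.7 N vertical, 3.8 N drag). I keep drawing forward.

Call:
send_rows --motion '[{"linear": [-0.06,0,0],"twist": 0,"fingers": 0.6},{"linear": [-0.12,0,0],"twist": 0,"fingers": 0.6},{"linear": [-0.18,0,0],"twist": 0,"fingers": 0.6},{"linear": [-0.24,0,0],"twist": 0,"fingers": 0.6},{"linear": [-0.3,0,0],"twist": 0,"fingers": 0.6},{"linear": [-0.36,0,0],"twist": 0,"fingers": 0.6},{"linear": [-0.42,0,0],"twist": 0,"fingers": 0.6},{"linear": [-0.48,0,0],"twist": 0,"fingers": 0.6},{"linear": [-0.5,0,0],"twist": 0,"fingers": 0.6},{"linear": [-0.5,0,0],"twist": 0,"fingers": 0.6}]'

```text
clock: 16.97
ee_pos: [0.551, -0.0125, 0.2829]
ee_rot: [-3.128, 0.29, 0.0]
wrist_force: [3.3, -0.1, -11.7]
gripper_width: 0.0546
gripper_force: 87.3
```

```bash
python3 -c "
from h import *
st()"
```

```text
t 16.97 p [ 0.551  -0.0125  0.2829] x [ 0.983 -0.184 -0.   ] z [-0.  0. -1.] F [  3.28  -0.05 -11.73] T [-0.1 -0.4  0. ] w 0.0546 g 87.3 j6 [-0.24  0.34  1.33  0.    1.48  1.52]
```

Call:
send_rows --motion '[{"linear": [-0.08,0,0],"twist": 0,"fingers": 0.6},{"linear": [-0.16,0,0],"twist": 0,"fingers": 0.6},{"linear": [-0.24,0,0],"twist": 0,"fingers": 0.6},{"linear": [-0.32,0,0],"twist": 0,"fingers": 0.6},{"linear": [-0.4,0,0],"twist": 0,"fingers": 0.6},{"linear": [-0.48,0,0],"twist": 0,"fingers": 0.6},{"linear": [-0.56,0,0],"twist": 0,"fingers": 0.6},{"linear": [-0.64,0,0],"twist": 0,"fingers": 0.6},{"linear": [-0.72,0,0],"twist": 0,"fingers": 0.6},{"linear": [-0.8,0,0],"twist": 0,"fingers": 0.6}]'

```text
clock: 17.8
ee_pos: [0.5435, -0.0112, 0.2835]
ee_rot: [3.128, -0.29, 0.003]
wrist_force: [0.2, -0.4, -3.5]
gripper_width: 0.0547
gripper_force: 87.9
```

```bash
python3 -c "
from h import *
st()"
```

```text
t 17.8 p [ 0.5435 -0.0112  0.2835] x [ 0.983 -0.184  0.002] z [ 0.002 -0.    -1.   ] F [ 0.24 -0.42 -3.52] T [-0.02 -0.03 -0.01] w 0.0547 g 87.9 j6 [-0.24  0.32  1.35 -0.    1.47  1.52]
```

Free: only the can's weight remains. I carry on straight forward, clear of the hook.

Call:
send_rows --motion '[{"linear": [-0.2,0,0],"twist": 0,"fingers": 0.6},{"linear": [-0.6,0,0],"twist": 0,"fingers": 0.6},{"linear": [-1.3,0,0],"twist": 0,"fingers": 0.6},{"linear": [-2.3,0,0],"twist": 0,"fingers": 0.6},{"linear": [-3.6,0,0],"twist": 0,"fingers": 0.6},{"linear": [-5,0,0],"twist": 0,"fingers": 0.6},{"linear": [-6.4,0,0],"twist": 0,"fingers": 0.6},{"linear": [-7.7,0,0],"twist": 0,"fingers": 0.6},{"linear": [-8.7,0,0],"twist": 0,"fingers": 0.6},{"linear": [-9.2,0,0],"twist": 0,"fingers": 0.6}]'

```text
clock: 18.63
ee_pos: [0.4515, 0.0062, 0.2831]
ee_rot: [3.128, -0.29, 0.0]
wrist_force: [0.0, -0.1, -2.9]
gripper_width: 0.0544
gripper_force: 88.0
```

```bash
python3 -c "
from h import *
st([.4275,.3274,.2835])
d=cap('side','s5')
P=cloud(d);img=d['image'].astype(int)
cv2.imwrite('pics/s5c.png',cv2.resize(d['image'][100:270,205:405],(0,0),fx=3.4,fy=3.4,interpolation=cv2.INTER_CUBIC)[...,::-1])
"
```

```text
t 18.63 p [0.4515 0.0062 0.2831] x [ 0.983 -0.184  0.   ] z [ 0. -0. -1.] F [ 0.05 -0.07 -2.93] T [-0.03 -0.03 -0.01] w 0.0544 g 88.0 j6 [-0.25  0.11  1.61  0.    1.42  1.51]
lin cm [ -8.26 -31.13  -0.04]
```

View pics/s5c.png

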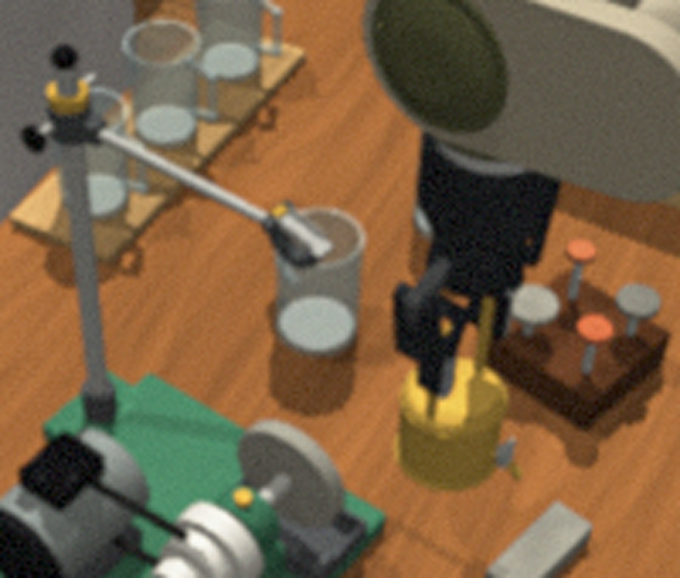

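The can is held upright at crop (455,430). The keeper is shut on the hook at (300,235), and the mug behind is untouched. Moving towards the tray.

Call:
send_rows --motion '[{"linear": [-0.2,-0.8,0],"twist": 0,"fingers": 0.6},{"linear": [-0.6,-2.4,0],"twist": 0,"fingers": 0.6},{"linear": [-1.3,-4.9,0],"twist": 0,"fingers": 0.6},{"linear": [-2.1,-7.9,0],"twist": 0,"fingers": 0.6},{"linear": [-2.9,-11,0],"twist": 0,"fingers": 0.6},{"linear": [-3.7,-14.1,0],"twist": 0,"fingers": 0.6},{"linear": [-4.6,-17.2,0],"twist": 0,"fingers": 0.6},{"linear": [-5.4,-20.3,0],"twist": 0,"fingers": 0.6},{"linear": [-6.2,-23.4,0],"twist": 0,"fingers": 0.6},{"linear": [-6.9,-26,0],"twist": 0,"fingers": 0.6}]'

```text
clock: 19.52
ee_pos: [0.4324, 0.2767, 0.2826]
ee_rot: [-3.128, 0.289, 0.0]
wrist_force: [0.2, -0.8, -4.7]
gripper_width: 0.0545
gripper_force: 88.1
```

```bash
python3 -c "
from h import *
st([.4275,.3274,.16])"
```

```text
t 19.52 p [0.4324 0.2767 0.2826] x [ 0.983 -0.183 -0.   ] z [-0.  0. -1.] F [ 0.2  -0.83 -4.66] T [-0.02 -0.06  0.  ] w 0.0545 g 88.1 j6 [0.34 0.25 1.44 0.   1.45 2.1 ]
lin cm [-1.41 -4.88 12.26]
```

Call:
send_rows --motion '[{"linear": [-0.6,-2,0.5],"twist": 0,"fingers": 0.6},{"linear": [-1,-3.5,1.5],"twist": 0,"fingers": 0.6},{"linear": [-1.3,-4.5,3],"twist": 0,"fingers": 0.6},{"linear": [-1.4,-4.9,5],"twist": 0,"fingers": 0.6},{"linear": [-1.4,-4.9,7],"twist": 0,"fingers": 0.6},{"linear": [-1.4,-4.9,9],"twist": 0,"fingers": 0.6},{"linear": [-1.4,-4.9,10.8],"twist": 0,"fingers": 0.6},{"linear": [-1.4,-4.9,12],"twist": 0,"fingers": 0.6},{"linear": [-1.4,-4.9,12.3],"twist": 0,"fingers": 0.6},{"linear": [-1.4,-4.9,12.3],"twist": 0,"fingers": 0.6}]'

```text
clock: 20.35
ee_pos: [0.4279, 0.3251, 0.1591]
ee_rot: [3.128, -0.29, -0.002]
wrist_force: [0.1, -0.4, -4.6]
gripper_width: 0.0542
gripper_force: 88.1
```

```bash
python3 -c "
from h import *
st([.4275,.3274,.092])
d=cap('side','s6');t=cap('top','t6')
a=d['image'][270:420,190:390];b=t['image'][200:350,60:260]
cv2.imwrite('pics/c6.png',cv2.resize(np.hstack([a,b]),(0,0),fx=2,fy=2,interpolation=cv2.INTER_CUBIC)[...,::-1])
for n,q in(('s',d),('t',t)):
  P=cloud(q);img=q['image'].astype(int)
  m=(np.hypot(P[...,0]-.4275,P[...,1]-.327)<.06)&(img[...,0]-img[...,2]>60)&(P[...,2]>.06)&(P[...,2]<.16)
  if m.sum()>10: print(n,m.sum(),np.percentile(P[m],[3,50,97],axis=0).round(4).tolist()); top=m&(P[...,2]>.128)&(P[...,2]<.142); A=P[top]; print(len(A),np.percentile(A,[1,50,99],axis=0).round(4).tolist()) ; c=np.linalg.lstsq(np.c_[A[:,:2],np.ones(len(A))],A[:,2],rcond=None)[0]; print('tilt',c[:2].round(3))
"
```

```text
t 20.35 p [0.4279 0.3251 0.1591] x [ 0.983 -0.184 -0.001] z [-0.001 -0.001 -1.   ] F [ 0.1  -0.4  -4.56] T [-0.03  0.05  0.02] w 0.0542 g 88.1 j6 [0.43 0.41 1.56 0.   1.17 2.19]
lin cm [-0.07 -0.22  6.71]
s 846 [[0.3971, 0.299, 0.0844], [0.4163, 0.3342, 0.1339], [0.438, 0.355, 0.1391]]
561 [[0.3973, 0.2944, 0.1287], [0.4171, 0.3265, 0.1354], [0.4372, 0.3553, 0.1403]]
tilt [ 0.066 -0.036]
t 283 [[0.4302, 0.2929, 0.1004], [0.4461, 0.3119, 0.1366], [0.4606, 0.3393, 0.1458]]
179 [[0.4296, 0.2935, 0.1287], [0.4477, 0.3119, 0.1366], [0.4625, 0.3431, 0.1418]]
tilt [-0.088  0.07 ]
```

View pics/c6.png

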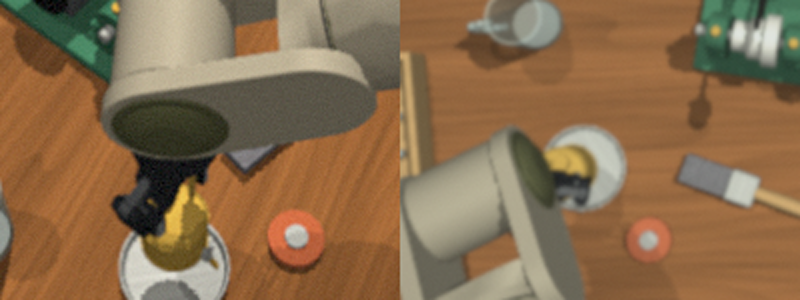

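The can hangs over the tray, roughly centred, at side crop (175,240) and top crop (575,165). Its lid height of 0.136 puts touchdown at TCP z of about 0.0875. Descending.

Call:
send_rows --motion '[{"linear": [-0.1,-0.1,0.5],"twist": 0,"fingers": 0.6},{"linear": [-0.2,-0.2,1.3],"twist": 0,"fingers": 0.6},{"linear": [-0.2,-0.2,2.3],"twist": 0,"fingers": 0.6},{"linear": [-0.2,-0.2,3.3],"twist": 0,"fingers": 0.6},{"linear": [-0.2,-0.2,4.3],"twist": 0,"fingers": 0.6},{"linear": [-0.2,-0.2,5.1],"twist": 0,"fingers": 0.6},{"linear": [-0.2,-0.2,5.7],"twist": 0,"fingers": 0.6},{"linear": [-0.2,-0.2,6.1],"twist": 0,"fingers": 0.6},{"linear": [-0.2,-0.2,6.3],"twist": 0,"fingers": 0.6},{"linear": [-0.2,-0.2,6.4],"twist": 0,"fingers": 0.6}]'

```text
clock: 21.28
ee_pos: [0.4266, 0.3271, 0.0956]
ee_rot: [3.128, -0.29, 0.0]
wrist_force: [-0.9, 0.1, -3.2]
gripper_width: 0.0546
gripper_force: 88.1
```

Call:
send_rows --motion '[{"linear": [0,0,0.05],"twist": 0,"fingers": 0.6},{"linear": [0,0,0.1],"twist": 0,"fingers": 0.6},{"linear": [0,0,0.15],"twist": 0,"fingers": 0.6},{"linear": [0,0,0.2],"twist": 0,"fingers": 0.6},{"linear": [0,0,0.25],"twist": 0,"fingers": 0.6},{"linear": [0,0,0.3],"twist": 0,"fingers": 0.6},{"linear": [0,0,0.35],"twist": 0,"fingers": 0.6},{"linear": [0,0,0.4],"twist": 0,"fingers": 0.6},{"linear": [0,0,0.4],"twist": 0,"fingers": 0.6},{"linear": [0,0,0.4],"twist": 0,"fingers": 0.6}]'

```text
clock: 22.12
ee_pos: [0.4265, 0.3271, 0.0918]
ee_rot: [3.128, -0.29, -0.0]
wrist_force: [0.9, -0.2, -2.7]
gripper_width: 0.0543
gripper_force: 88.1
```

```bash
python3 -c "
from h import *
st([.4275,.3274,.0875])"
```

```text
t 22.12 p [0.4265 0.3271 0.0918] x [ 0.983 -0.184 -0.   ] z [-0. -0. -1.] F [ 0.86 -0.18 -2.71] T [-0.   -0.02 -0.03] w 0.0543 g 88.1 j6 [0.44 0.49 1.63 0.   1.02 2.19]
lin cm [ 0.09 -0.05  0.43]
```

Call:
send_rows --motion '[{"linear": [0,0,0.04],"twist": 0,"fingers": 0.6},{"linear": [0,0,0.08],"twist": 0,"fingers": 0.6},{"linear": [0,0,0.12],"twist": 0,"fingers": 0.6},{"linear": [0,0,0.16],"twist": 0,"fingers": 0.6},{"linear": [0,0,0.2],"twist": 0,"fingers": 0.6},{"linear": [0,0,0.24],"twist": 0,"fingers": 0.6},{"linear": [0,0,0.27],"twist": 0,"fingers": 0.6},{"linear": [0,0,0.3],"twist": 0,"fingers": 0.6},{"linear": [0,0,0.3],"twist": 0,"fingers": 0.6},{"linear": [0,0,0.3],"twist": 0,"fingers": 0.6}]'

```text
clock: 22.95
ee_pos: [0.4265, 0.3271, 0.0888]
ee_rot: [-3.128, 0.29, 0.0]
wrist_force: [0.1, 0.2, -3.8]
gripper_width: 0.0545
gripper_force: 88.1
```

```bash
python3 -c "
from h import *
st([.4275,.3274,.0875])"
```

```text
t 22.95 p [0.4265 0.3271 0.0888] x [ 0.983 -0.184 -0.   ] z [-0.  0. -1.] F [ 0.13  0.18 -3.76] T [-0.04  0.01 -0.03] w 0.0545 g 88.1 j6 [0.44 0.49 1.63 0.   1.01 2.19]
lin cm [ 0.1  -0.04  0.13]
```

Call:
send_rows --motion '[{"linear": [0,0,0.02],"twist": 0,"fingers": 0.6},{"linear": [0,0,0.04],"twist": 0,"fingers": 0.6},{"linear": [0,0,0.06],"twist": 0,"fingers": 0.6},{"linear": [0,0,0.08],"twist": 0,"fingers": 0.6},{"linear": [0,0,0.1],"twist": 0,"fingers": 0.6},{"linear": [0,0,0.12],"twist": 0,"fingers": 0.6},{"linear": [0,0,0.14],"twist": 0,"fingers": 0.6},{"linear": [0,0,0.15],"twist": 0,"fingers": 0.6},{"linear": [0,0,0.15],"twist": 0,"fingers": 0.6},{"linear": [0,0,0.15],"twist": 0,"fingers": 0.6}]'

```text
clock: 23.78
ee_pos: [0.4265, 0.3271, 0.0873]
ee_rot: [3.128, -0.29, 0.0]
wrist_force: [-0.2, -0.1, -2.8]
gripper_width: 0.0544
gripper_force: 88.1
```

```bash
python3 -c "
from h import *
st([.4275,.3274,.0875])"
```

```text
t 23.78 p [0.4265 0.3271 0.0873] x [ 0.983 -0.184  0.   ] z [ 0. -0. -1.] F [-0.24 -0.12 -2.79] T [0.03 0.01 0.08] w 0.0544 g 88.1 j6 [ 0.44  0.5   1.64 -0.    1.01  2.19]
lin cm [ 0.09 -0.05 -0.02]
```

Call:
send_rows --motion '[{"linear": [0,0,0.02],"twist": 0,"fingers": 0.6},{"linear": [0,0,0.04],"twist": 0,"fingers": 0.6},{"linear": [0,0,0.06],"twist": 0,"fingers": 0.6},{"linear": [0,0,0.08],"twist": 0,"fingers": 0.6},{"linear": [0,0,0.1],"twist": 0,"fingers": 0.6},{"linear": [0,0,0.12],"twist": 0,"fingers": 0.6},{"linear": [0,0,0.14],"twist": 0,"fingers": 0.6},{"linear": [0,0,0.15],"twist": 0,"fingers": 0.6},{"linear": [0,0,0.15],"twist": 0,"fingers": 0.6},{"linear": [0,0,0.15],"twist": 0,"fingers": 0.6}]'

```text
clock: 24.62
ee_pos: [0.4266, 0.3271, 0.0861]
ee_rot: [-3.128, 0.29, -0.001]
wrist_force: [-1.3, -0.3, 1.6]
gripper_width: 0.0546
gripper_force: 88.2
```

```bash
python3 -c "
from h import *
st([.4275,.3274,.0875])"
```

```text
t 24.62 p [0.4266 0.3271 0.0861] x [ 0.983 -0.184  0.   ] z [ 0.  0. -1.] F [-1.27 -0.33  1.56] T [-0.27  0.18  0.  ] w 0.0546 g 88.2 j6 [ 0.44  0.5   1.64 -0.    1.01  2.19]
lin cm [ 0.08 -0.04 -0.14]
```

Touchdown: the tray now takes the weight. I release gradually.

Call:
send_rows --motion '[{"linear": [0,0,0],"twist": 0,"fingers": 0.34},{"linear": [0,0,0],"twist": 0,"fingers": 0.3},{"linear": [0,0,0],"twist": 0,"fingers": 0.27},{"linear": [0,0,0],"twist": 0,"fingers": 0.24},{"linear": [0,0,0],"twist": 0,"fingers": 0.2},{"linear": [0,0,0],"twist": 0,"fingers": 0.15},{"linear": [0,0,0],"twist": 0,"fingers": 0.1},{"linear": [0,0,0],"twist": 0,"fingers": 0.05},{"linear": [0,0,0],"twist": 0,"fingers": 0},{"linear": [0,0,0],"twist": 0,"fingers": 0}]' --squeeze 20

```text
clock: 25.45
ee_pos: [0.4265, 0.3271, 0.0858]
ee_rot: [-3.128, 0.29, -0.0]
wrist_force: [-0.6, 0.2, -0.1]
gripper_width: 0.0852
gripper_force: 0.0
```

```bash
python3 -c "
from h import *
st()"
```

```text
t 25.45 p [0.4265 0.3271 0.0858] x [ 0.983 -0.184  0.   ] z [ 0.  0. -1.] F [-0.58  0.18 -0.11] T [ 0.01 -0.01  0.04] w 0.0852 g 0.0 j6 [ 0.44  0.5   1.64 -0.    1.01  2.19]
```

Fully open, no load. Rising straight up.

Call:
send_rows --motion '[{"linear": [0,0,-0.5],"twist": 0,"fingers": 0},{"linear": [0,0,-1.5],"twist": 0,"fingers": 0},{"linear": [0,0,-3],"twist": 0,"fingers": 0},{"linear": [0,0,-5],"twist": 0,"fingers": 0},{"linear": [0,0,-7.5],"twist": 0,"fingers": 0},{"linear": [0,0,-10],"twist": 0,"fingers": 0},{"linear": [0,0,-13],"twist": 0,"fingers": 0},{"linear": [0,0,-16],"twist": 0,"fingers": 0},{"linear": [0,0,-18],"twist": 0,"fingers": 0},{"linear": [0,0,-18],"twist": 0,"fingers": 0}]'

```text
clock: 26.28
ee_pos: [0.4276, 0.3277, 0.2714]
ee_rot: [-3.124, 0.29, -0.012]
wrist_force: [0.2, 0.3, -0.4]
gripper_width: 0.0852
gripper_force: 0.0
```

```bash
python3 -c "
from h import *
st()
d=cap('side','s7');t=cap('top','t7')
a=d['image'][270:420,190:390];b=t['image'][200:350,60:260]
cv2.imwrite('pics/c7.png',cv2.resize(np.hstack([d['image'],t['image']]),(800,300))[...,::-1])
P=cloud(d);img=d['image'].astype(int)
m=(np.hypot(P[...,0]-.4275,P[...,1]-.327)<.06)&(img[...,0]-img[...,2]>60)&(P[...,2]>.02)
A=P[m];print(len(A),np.percentile(A,[1,50,99],axis=0).round(4).tolist())
"
```

```text
t 26.28 p [0.4276 0.3277 0.2714] x [ 0.983 -0.184  0.007] z [ 0.008  0.004 -1.   ] F [ 0.2   0.32 -0.45] T [-0.02 -0.06 -0.03] w 0.0852 g 0.0 j6 [0.44 0.31 1.39 0.   1.43 2.19]
1069 [[0.395, 0.2995, 0.0227], [0.4229, 0.3344, 0.0627], [0.456, 0.3584, 0.1324]]
```

View pics/c7.png

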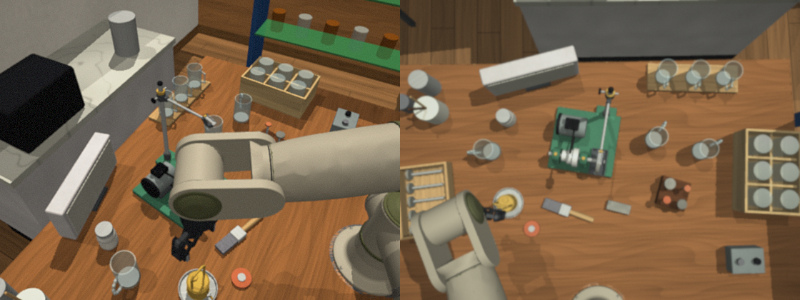

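The can stands upright in the tray at side (198,285) and top (507,203), its hoop top at about 0.13 m as expected. The mugs and jar are in their places and the gripper is clear.

```bash
python3 -c "
from h import *
print(robot.hand_in())"
```

```text
the job is handed in; nothing more can be done
None
```

The can is off the hook with the keeper shut behind it and stands upright in the tray. The mugs and jar were left alone, and I handed the job in at about 26 s.

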